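Lock a grinding jar into the mill station

TASK

Put the steel grinding jar into the round pocket of the mill station, turn it under light pressure until its slotted base drops over the two drive pins, and press it gently until you feel it fully home. Only then swing the hinged clamp down onto the jar's grip bar and let go. Do not ram the jar, do not force it down with the clamp, and leave the small beaker, the other loose beaker and the vial where they are.

Things in the scene. Friction and masses are not known exactly. Their poses are not given: they have to be found in the camera images.
- jar: Closed steel grinding jar, 60 mm diameter, 78 mm tall over all, about 0.28 kg. Origin: centre of underside, z up. Its bottom 8 mm is a foot of 26 mm radius with two crossing slots, 9 mm wide, 8 mm deep, along jar x and y: it drops over the drive pins at every quarter turn, with about 0.12 rad to spare each way. The body above it has a bevelled lower edge.
- grip_bar (a point): Top centre of the flat grip bar on the jar's lid, 78 mm above the underside. The bar runs along the jar's x axis: 46 mm long (x), 12 mm thick (y), 30 mm tall; the lid's top is 48 mm above the underside. Axes as the jar's.
- mill: Grey mill station fixed to the bench, 124 mm wide (y), from x = -74 to +124 mm, 44 mm high. Origin: on the bench under the pocket's centre; x points from the pocket to the clamp's hinge. Three sprung balls in the pocket wall, 10 mm below the rim, drag on the jar: 5 to 13 N to push it down, more than its weight, so it never falls home by itself. Over 40 N on the jar is ramming.
- pocket_rim (a point): Centre of the mouth of the round pocket, 63 mm wide (1.5 mm play all round), on the station's top face 44 mm above the bench. Axes as the mill's.
- pocket_seat (a point): Centre of the top of the steel drive plate at the pocket's bottom, 14 mm above the bench: the jar's underside is here when fully home. Two fixed pins, 5 mm thick, stand 6 mm up from it, opposite each other 16 mm from the centre, at an angle that differs each time and is not measured. Until turned to where it drops (at most a quarter turn) the jar rests on them 6 mm proud.
- clamp (a joint): Angle of the hinged steel clamp arm in rad: 0 is closed (level, rubber foot resting on the grip bar of a jar fully home); grows as it opens up and back, 1.7 to 2.0 at the start, end stop 2.05. A stiff hinge (0.2 N m): it stays where it is left. On a jar 6 mm proud it stops at about 0.07.
- clamp_hinge (a point): Hinge axis of the clamp, 90 mm behind the pocket's axis (mill +x), 100 mm above the bench, parallel to the mill's y axis. The arm is 16 mm wide; its foot, 22 mm wide, is 90 mm from the hinge.
- clamp_handle (a point): Middle of the clamp's black round handle bar, 12 mm thick, 102 mm long, parallel to the hinge axis and 147 mm from it. When closed it is 57 mm in front of the pocket's axis and 104 mm above the bench (4 mm above the hinge axis). The arm joins it in the middle; to either side it is free to grip, best 28 mm from the middle.
- beaker_low: Small empty glass beaker, 51 mm wide, 52 mm tall, in front on the bench; leave it alone. Origin: centre of the underside.
- beaker_4: Empty glass beaker, 61 mm wide, 70 mm tall, on the left of the bench; leave it alone. Origin: centre of the underside.
- vial: Glass vial with white cap, 27 mm wide, 60 mm tall, behind on the right of the mill; leave it alone. Origin: centre of the underside.
Mind the look-alikes: they are no part of the job. Leave any turquoise look-alike of the mill alone.

How it is judged:
By the outcome, as a careful person would: the job done as asked, in the order asked, and still so for the second after the job is handed in, with the robot touching nothing.
It also fails if it takes over 72 s, if anything falls off the work surface, if the arm or the gripper's body presses on something with over 40 N, if the wrist force passes 120 N, or if a joint passes its speed limit or range.

ROBOT

A 6-joint arm with a two-finger parallel gripper is mounted at the origin on a cart in front of the work surface, level with it; the furniture and walls round the work are solid. World frame = base frame: x ahead of the robot, y to its left, z up, the work surface at z = 0. Lengths are in m, angles in rad, forces in N, time in s.
With the tool pointing down it reaches from about 0.35 to 0.725 m from the base axis. Payload 6 kg.
Tool frame: the origin (TCP) lies on the centre line of the jaws, within the pads' length; the fingertips stand 14 mm ahead of it and the grasp point (between the pads) lies 5 mm behind it; z points along the fingers, y is the direction in which the jaws open and shut (so a half turn about z gives the same grasp; the last joint's range is limited). The gripper opens to 85 mm and grips with 20 to 120 N. Pads are 22 mm wide; open, the fingers measure 114 mm over their backs; the gripper's body (76 mm by 85 mm) begins 54 mm behind the grasp point. The pads swing forward as they close: fully open they stand 13 mm farther back than shut.
Start: joints at [-0.826, 0.04, 0.085, 0, -1.615, -0.334], TCP at [0.24, -0.55, 0.245] pointing down, gripper open.
Joint ranges: [-2.56, 2.56], [-1.29, 2.01], [-1.08, 1.49], [-3.29, 1.98], [-2.81, -0.18], [-2.99, 2.99]. Speed limits (rad/s): [2.57, 2.57, 3.01, 3.14, 3.14, 3.14].

INTERFACE

Orientations are given as a unit quaternion [x, y, z, w].
In Python, from bench import r gives the robot as it stands. The module is installed in compiled form; this text tells all that it offers.
- The arm moves only by the tool step_arm, never from a script. Its argument "moves" is a list of rows, each a list of 3 entries, a list of its own where there are three numbers: the opening, from 0 (shut) to 1 (fully open), then the shift along the tool's x, y, z in cm, then the turn about the tool's z in rad. A call has exactly 10 rows; each row is the pose to reach, as a shift and turn from the pose measured when the call began, along the tool's axes at that moment; what a row does not reach only later rows make up. A row lasts 1/10 s, in which the tool goes at most 50 mm and 8.59 degrees, less where a joint would pass 70% of its speed; a pose out of reach is approached as far as the arm can. A call with a gripper value outside its range is refused whole. The fingers move at their own pace and stop on an object; the grip force is fixed at half the most. Time passes only in rows, so rows that repeat a pose let the fingers close, or fill a call up. It gives the time, the measured TCP pose, the force and the opening at its end, in the units of the state.
- r.observe(): the state, without advancing time (a new reading comes with each control period).
- r.snapshot(name): name is "side" or "top" or "wrist"; returns the picture (400x640x3 uint8, red, green, blue); there is no depth.
- r.calibration(name): a dict with "camera_matrix" (3x3 intrinsics, pixels), "rvec" (rotation vector, rad) and "tvec" (3), from world to camera coordinates, as OpenCV has them; the wrist camera has in their place "mount" (4x4, takes a point from camera to tool coordinates, whose origin is the TCP and whose axes are the flange's). Camera axes: x right, y down, z forward; pixel columns grow to the right and rows downward; lengths in m; the calibration is good to about 2 mm. A picture is of the moment at which its call begins: read the wrist's pose just before it. calibration takes no time and is no camera call.
- r.close_job(): hands the job in, once; it reports no verdict.
The state is a dict: "t": time; "joint_pos": joint angles; "joint_vel": joint speeds; "joint_torque": joint torques, N m; "position": TCP position; "ee_rot": TCP orientation; "contact_force": force on the tool from outside, world axes, zero at the start; "ft_torque": the same for the moment, N m; "finger_gap": finger opening in m.
Only numpy, scipy, OpenCV 4.12 (cv2) and the standard library are available. Lean on these libraries where they do the work, as an engineer would, in place of code of your own. Each camera call takes 0.05 s, during which the arm holds its last target.

## Working session

There is one attempt and no reset: what is moved stays moved. The work goes in short steps, Python scripts to look and compute and a tool call to move; the robot and the scene stay as the last step left them, time stands still between calls to the robot, and variables do not carry over. Pictures are saved under pics/ and viewed, and the job is handed in when it is done.

Besides the shell and the picture viewer there is one more tool, called as name(argument=value, ...) on one line, values as JSON. step_arm: Moves the arm, as the interface text tells. Its arguments: {"type":"object","properties":{"moves":{"type":"array"}},"required":["moves"]}

```bash
mkdir -p pics; ls; python3 - <<'E'
from bench import r
import cv2
s=r.observe()
print(s)
for n in ["side","top","wrist"]:
    im=r.snapshot(n); cv2.imwrite(f"pics/{n}0.png",im[:,:,::-1]); print(n,r.calibration(n))
E
```

```text
pics
{'t': 0.0, 'joint_pos': array([-8.26279617e-01,  4.08027623e-02,  8.37995963e-02, -4.43665897e-04,
       -1.61548789e+00, -3.33674140e-01]), 'joint_vel': array([-0.0007318 , -0.00180877,  0.00057242,  0.00087461, -0.00265631,
       -0.00073871]), 'joint_torque': array([-1.89863465e-03, -3.68203139e+01,  3.47417629e+01,  6.93221033e+00,
       -5.11896011e-03, -3.14423107e-05]), 'position': array([ 0.23956572, -0.54976942,  0.24428172]), 'ee_rot': array([-2.03989046e-01,  9.78972779e-01,  8.40956884e-04, -2.44815084e-04]), 'contact_force': array([ 0.24980337,  0.26922852, -0.47584329]), 'ft_torque': array([-0.03749571, -0.00104862,  0.01461486]), 'finger_gap': 0.08554610889920561}
side {'camera_matrix': array([[482.49665922,   0.        , 318.79242816],
       [  0.        , 482.49665922, 192.49321684],
       [  0.        ,   0.        ,   1.        ]]), 'rvec': array([ 2.05524282, -0.13058732,  0.11444653]), 'tvec': array([-0.48115133,  0.18687311,  1.48227747])}
top {'camera_matrix': array([[459.87306825,   0.        , 319.06542364],
       [  0.        , 459.87306825, 196.07063998],
       [  0.        ,   0.        ,   1.        ]]), 'rvec': array([ 2.11088307, -2.10694962,  0.229611  ]), 'tvec': array([0.13692519, 0.52570933, 1.71174588])}
wrist {'camera_matrix': array([[291.71187569,   0.        , 325.19276638],
       [  0.        , 291.71187569, 200.41962849],
       [  0.        ,   0.        ,   1.        ]]), 'mount': array([[ 1.71791705e-04, -9.57443666e-01, -2.88620162e-01,
         7.43228559e-02],
       [ 9.99999693e-01,  3.85153881e-04, -6.82459223e-04,
        -6.01930883e-04],
       [ 7.64579436e-04, -2.88619956e-01,  9.57443438e-01,
        -1.29631303e-01],
       [ 0.00000000e+00,  0.00000000e+00,  0.00000000e+00,
         1.00000000e+00]])}
```

View pics/side0.png

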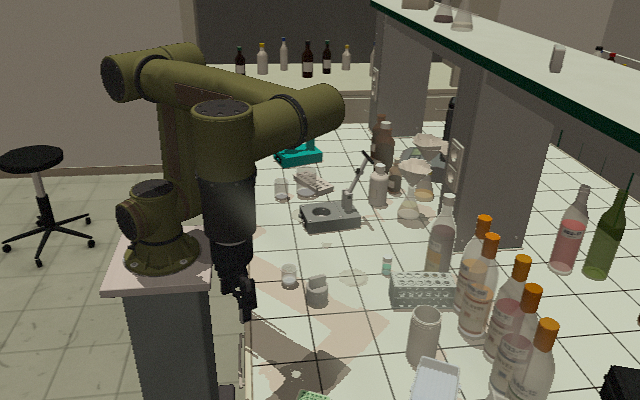

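View pics/top0.png

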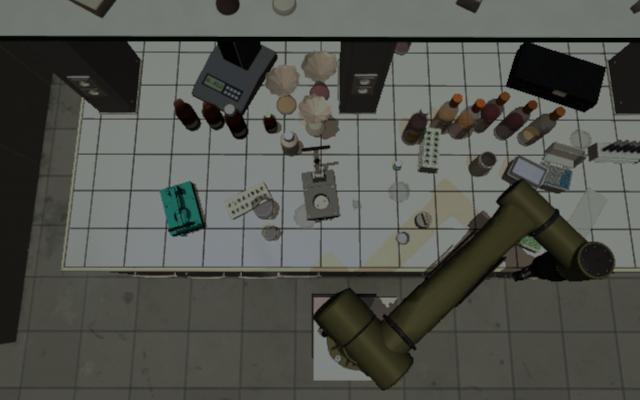

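View pics/wrist0.png

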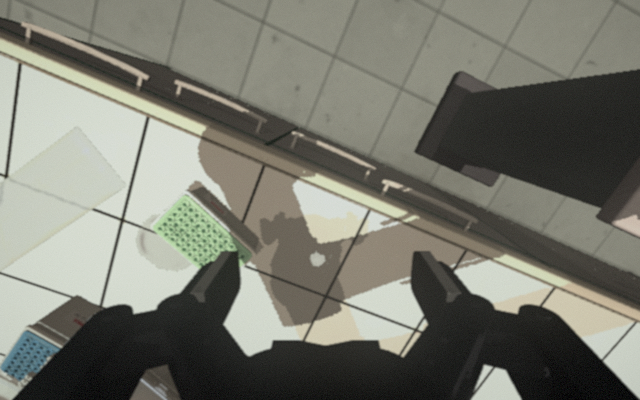

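The side view shows the mill at about (330,215) with its clamp standing open, the jar at (317,290) and the low beaker at (289,275). In the top view the mill is at (320,197) with its pocket at (321,202), and the jar is at (422,220). The turquoise look-alike is at (182,208) in the top view. I'll zoom in and cast rays.

```bash
cat > h.py <<'E'
import numpy as np, cv2
from scipy.spatial.transform import Rotation as R
from bench import r
def cam(n,s=None):
    c=r.calibration(n);K=np.array(c["camera_matrix"])
    if n=="wrist":
        T=np.eye(4);T[:3,:3]=R.from_quat(s["ee_rot"]).as_matrix();T[:3,3]=s["position"]
        M=T@np.array(c["mount"]);return K,M[:3,:3],M[:3,3]
    Rm=cv2.Rodrigues(np.array(c["rvec"]))[0];return K,Rm.T,-Rm.T@np.array(c["tvec"]).ravel()
def ray(C,uv):
    K,Rw,o=C;d=Rw@np.linalg.inv(K)@np.array([uv[0],uv[1],1.]);return o,d/np.linalg.norm(d)
def onz(C,uv,z):
    o,d=ray(C,uv);return o+d*(z-o[2])/d[2]
def proj(C,p):
    K,Rw,o=C;q=K@(Rw.T@(np.array(p)-o));return q[:2]/q[2]
def tri(rs):
    A=np.zeros((3,3));b=np.zeros(3)
    for o,d in rs:
        P=np.eye(3)-np.outer(d,d);A+=P;b+=P@o
    x=np.linalg.solve(A,b);return x,[np.linalg.norm((np.eye(3)-np.outer(d,d))@(x-o)) for o,d in rs]
E
python3 - <<'E'
import cv2
from h import *
a=cv2.imread("pics/top0.png")[130:260,270:450];cv2.imwrite("pics/top0z.png",cv2.resize(a,None,fx=4.4,fy=4.4,interpolation=cv2.INTER_CUBIC))
a=cv2.imread("pics/side0.png")[140:320,260:410];cv2.imwrite("pics/side0z.png",cv2.resize(a,None,fx=3.3,fy=3.3,interpolation=cv2.INTER_CUBIC))
C=cam("top");D=cam("side")
print("jar",onz(C,(422,219),.078),"pocket",onz(C,(321,202),.044), onz(D,(321,212),.044))
E
```

```text
jar [ 0.43338077 -0.24906861  0.078     ] pocket [0.50476478 0.1303719  0.044     ] [0.51085186 0.12681504 0.044     ]
```

View pics/top0z.png

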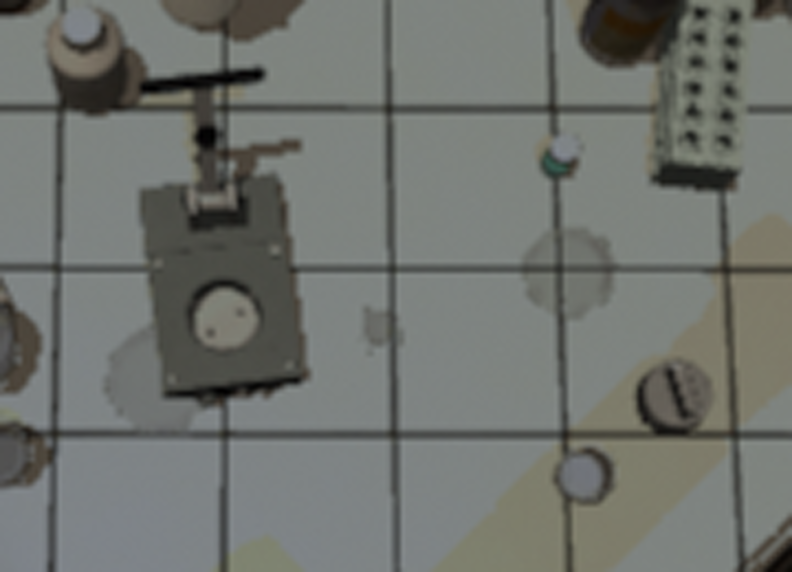

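View pics/side0z.png

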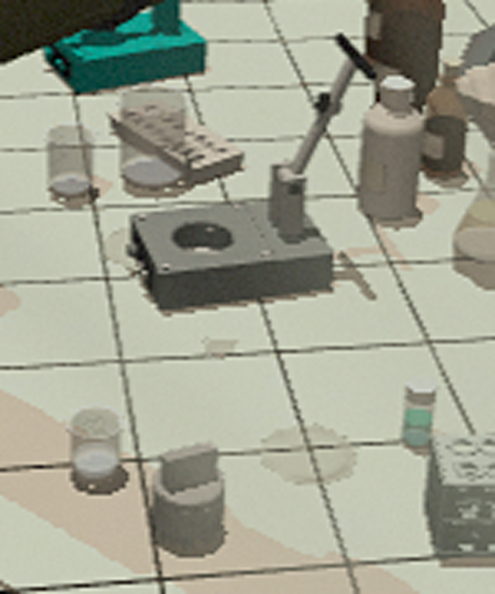

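```bash
cat >> h.py <<'E'
def go(target,ang=None):
    "target world xyz, tool x axis world angle -> shift cm in tool, turn about tool z"
    s=r.observe();Rm=R.from_quat(s["ee_rot"]).as_matrix()
    sh=Rm.T@(np.array(target)-s["position"])*100
    a0=np.arctan2(Rm[1,0],Rm[0,0]);t=0
    if ang is not None: t=-(ang-a0);t=(t+np.pi)%(2*np.pi)-np.pi
    print("shift cm",np.round(sh,2),"turn",round(t,3),"a0",round(a0,3),"pos",np.round(s["position"],4),"tilt",np.round(Rm[2],4),"j",np.round(s["joint_pos"],2),"t",s["t"])
E
python3 - <<'E'
from h import *
C=cam("top");D=cam("side")
zt=lambda u,v:(270+u/4.4,130+v/4.4)
zs=lambda u,v:(260+u/3.3,140+v/3.3)
def two(n,a,b):
    x,e=tri([ray(C,zt(*a)),ray(D,zs(*b))]);print(n,np.round(x,4),np.round(e,4))
two("pocket",(224,317),(203,237))
two("handle R end",(262,74),(372,75)); two("handle L end",(142,88),(340,37))
two("handle mid",(205,80),(356,56))
two("bar c",(683,392),(190,455))
two("vial",(568,150),(421,390))
two("lowb",(585,475),(97,420))
for p in [(668,372),(692,415),(683,392)]: print("bar",onz(C,zt(*p),.078))
for p in [(241,313),(209,332)]: print("pin",onz(C,zt(*p),.02))
for p in [(142,188),(278,180),(305,372),(168,392),(273,250),(158,263),(292,366),(170,378)]: print("mill",onz(C,zt(*p),.044))
print("bottle",onz(C,zt(85,25),.1))
go((.437,-.255,.22))
E
```

```text
pocket [0.5092 0.1305 0.0417] [0.0041 0.0041]
handle R end [0.6679 0.1012 0.2326] [0.0024 0.0024]
handle L end [0.6569 0.1975 0.2321] [0.0033 0.0033]
handle mid [0.6626 0.147  0.2329] [0.0024 0.0024]
bar c [ 0.4389 -0.2631  0.0713] [0.0046 0.0046]
vial [ 0.6574 -0.1751  0.0556] [0.0031 0.0031]
lowb [ 0.3706 -0.1801  0.0498] [0.0053 0.0053]
bar [ 0.45036811 -0.24916696  0.078     ]
bar [ 0.41323015 -0.26791587  0.078     ]
bar [ 0.43305903 -0.26118799  0.078     ]
pin [0.51316258 0.11544675 0.02      ]
pin [0.49586748 0.14389452 0.02      ]
mill [0.62161515 0.20379531 0.044     ]
mill [0.62926271 0.08270736 0.044     ]
mill [0.45574434 0.05999778 0.044     ]
mill [0.4378346  0.17943028 0.044     ]
mill [0.56513762 0.08744417 0.044     ]
mill [0.55311954 0.18902679 0.044     ]
mill [0.46103753 0.07130955 0.044     ]
mill [0.45019798 0.17776881 0.044     ]
bottle [0.75421218 0.25315154 0.1       ]
shift cm [-29.87  19.14   2.47] turn 0 a0 -2.731 pos [ 0.2396 -0.5498  0.2445] tilt [ 1.0e-04  1.4e-03 -1.0e+00] j [-0.83  0.04  0.08 -0.   -1.62 -0.33] t 0.15
```

step_arm(moves=[[1, [-4, 2.5, 0.3], 0], [1, [-8, 5, 0.6], 0], [1, [-12, 7.6, 0.9], 0], [1, [-16, 10.2, 1.2], 0], [1, [-20, 12.8, 1.6], 0], [1, [-24, 15.4, 2], 0], [1, [-28, 18, 2.3], 0], [0.55, [-29.9, 19.1, 2.5], 0], [0.55, [-29.9, 19.1, 2.5], 0], [0.55, [-29.9, 19.1, 2.5], 0]])

```text
t: 1.15
position: [0.4374, -0.2551, 0.2195]
ee_rot: [-0.205, 0.979, 0.001, -0.0]
contact_force: [-0.2, -0.1, 0.2]
finger_gap: 0.0473
```

```bash
python3 - <<'E'
from h import *
import json
s=r.observe();im=r.snapshot("wrist");cv2.imwrite("pics/w1.png",im[:,:,::-1])
json.dump({k:np.array(s[k]).tolist() for k in("position","ee_rot")},open("w1.json","w"))
print(s["position"],s["t"],np.round(s["contact_force"],2))
E
```

```text
[ 0.43736547 -0.25512728  0.21954973] 1.15 [-0.21 -0.1   0.18]
```

View pics/w1.png

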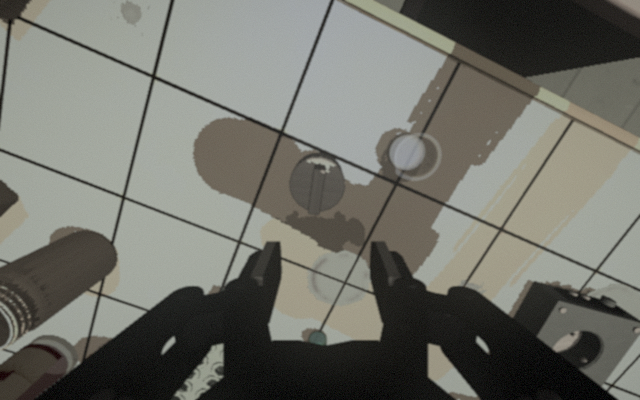

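The jar is at (317,182) with its bar almost vertical in the picture, so it's nearly along tool x. The low beaker is at (408,154) and the mill is at the lower right. I'll zoom in.

```bash
python3 - <<'E'
from h import *
a=cv2.imread("pics/w1.png")[140:225,270:370]
a=cv2.resize(a,None,fx=7,fy=7,interpolation=cv2.INTER_CUBIC);a=cv2.convertScaleAbs(a,alpha=2.2)
cv2.imwrite("pics/w1z.png",a)
E
```

```text
(no output)
```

View pics/w1z.png

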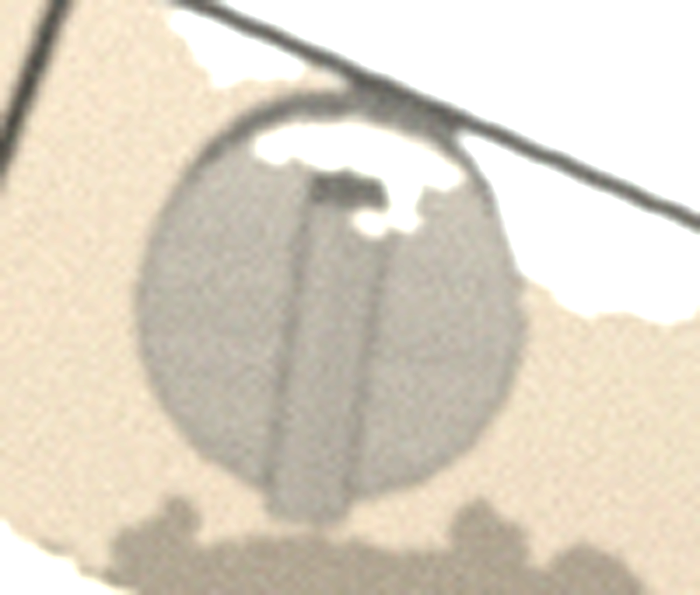

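```bash
python3 - <<'E'
from h import *
import json
s=json.load(open("w1.json"));W=cam("wrist",s)
f=lambda u,v:(270+u/7,140+v/7)
P=[onz(W,f(*p),.078)[:2] for p in [(310,203),(388,205),(347,520),(268,515)]]
P=np.array(P);print(P, "c",P.mean(0),"len",np.linalg.norm((P[0]+P[1]-P[2]-P[3])/2),"w",np.linalg.norm(P[0]-P[1]),np.linalg.norm(P[2]-P[3]))
d=(P[0]+P[1]-P[2]-P[3])/2;print("ang",np.arctan2(d[1],d[0]))
for a,b in [((310,203),(268,515)),((388,205),(347,520))]:
    d=onz(W,f(*a),.078)-onz(W,f(*b),.078);print(np.arctan2(d[1],d[0]))
C=cam("top");D=cam("side")
ca=f(*np.mean([(310,203),(388,205),(347,520),(268,515)],0))
print(tri([ray(W,ca),ray(C,(270+681/4.4,130+393/4.4))]))
print(tri([ray(W,ca),ray(D,(260+190/3.3,140+455/3.3))]))
print("lid circle ctr",onz(W,f(332,295),.048))
print("lowb",onz(W,(408,154),.052))
E
```

```text
[[ 0.42014365 -0.27447687]
 [ 0.41619692 -0.26476553]
 [ 0.45959383 -0.25208016]
 [ 0.46335579 -0.2625534 ]] c [ 0.43982255 -0.26346899] len 0.04501866880246474 w 0.010482686984026152 0.011128393608080756
ang -2.8647516978162315
-2.872363198722975
-2.857205174597925
(array([ 0.43702001, -0.26213186,  0.07185853]), [np.float64(0.003908130384512429), np.float64(0.003908130384512491)])
(array([ 0.44224523, -0.26301039,  0.07155217]), [np.float64(0.0012226293334986094), np.float64(0.0012226293334986049)])
lid circle ctr [ 0.43734763 -0.26470354  0.048     ]
lowb [ 0.37268866 -0.19221787  0.052     ]
```

```bash
python3 - <<'E'
from h import *
go((.4397,-.2637,.067),-2.865)
E
```

```text
shift cm [ 0.07 -0.86 15.27] turn 0.134 a0 -2.731 pos [ 0.4371 -0.2556  0.2197] tilt [ 5.0e-04  1.4e-03 -1.0e+00] j [-0.13 -0.21 -0.2  -0.   -1.59 -1.03] t 1.2
```

step_arm(moves=[[0.55, [0.1, -0.9, 3], 0.134], [0.55, [0.1, -0.9, 6.5], 0.134], [0.55, [0.1, -0.9, 10], 0.134], [0.55, [0.1, -0.9, 12.5], 0.134], [0.55, [0.1, -0.9, 14], 0.134], [0.55, [0.1, -0.9, 15.3], 0.134], [0.55, [0.1, -0.9, 15.3], 0.134], [0, [0.1, -0.9, 15.3], 0.134], [0, [0.1, -0.9, 15.3], 0.134], [0, [0.1, -0.9, 15.3], 0.134]])

```text
t: 2.2
position: [0.4404, -0.2644, 0.068]
ee_rot: [-0.138, 0.99, 0.0, 0.001]
contact_force: [-0.1, 0.6, 3.1]
finger_gap: 0.011
```

```bash
python3 - <<'E'
from h import *
s=r.observe();im=r.snapshot("wrist");cv2.imwrite("pics/w2.png",im[:,:,::-1])
im=r.snapshot("side");cv2.imwrite("pics/s2z.png",cv2.resize(im[220:330,260:400,::-1],None,fx=4,fy=4))
print(s["position"],s["t"],s["finger_gap"],np.round(s["contact_force"],2),np.round(s["ft_torque"],2))
go((.4397,-.2637,.067),-2.865)
E
```

```text
[ 0.4403827  -0.26436627  0.06803052] 2.2 0.010984594483609543 [-0.14  0.56  3.15] [0.09 0.02 0.02]
shift cm [0.05 0.08 0.1 ] turn 0.001 a0 -2.864 pos [ 0.4404 -0.2644  0.068 ] tilt [-1.1e-03 -1.0e-04 -1.0e+00] j [-0.15 -0.14 -0.42 -0.   -1.3  -1.15] t 2.3
```

View pics/w2.png

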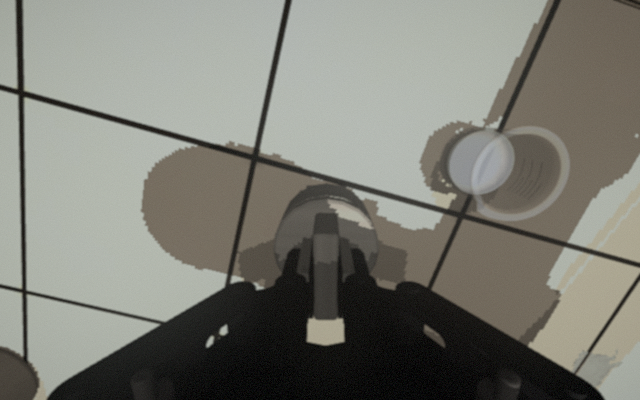

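View pics/s2z.png

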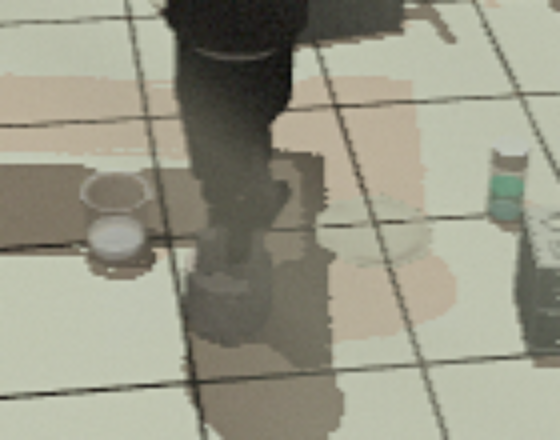

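```bash
python3 - <<'E'
from h import *
s=r.observe();W=cam("wrist",s)
Rm=R.from_quat(s["ee_rot"]).as_matrix()
for p in [(326,235),(326,320),(326,345)]:
    q=onz(W,p,.078);print(p,q,"tool",Rm.T@(q-s["position"]))
for z,p in [(.048,(327,200)),(.048,(275,250)),(.048,(378,250))]:
    q=onz(W,p,z);print(p,q,"tool",Rm.T@(q-s["position"]))
a=cv2.imread("pics/w2.png")[170:360,230:420]
cv2.imwrite("pics/w2z.png",cv2.convertScaleAbs(cv2.resize(a,None,fx=3.1,fy=3.1,interpolation=cv2.INTER_CUBIC),alpha=2))
E
```

```text
(326, 235) [ 0.41924049 -0.27082734  0.078     ] tool [ 0.02210431 -0.00041731 -0.0099775 ]
(326, 320) [ 0.46256076 -0.25846022  0.078     ] tool [-0.02294662 -0.0003734  -0.00992694]
(326, 345) [ 0.47701363 -0.2543342   0.078     ] tool [-0.0379769  -0.00035875 -0.00991007]
(327, 200) [ 0.41215237 -0.27224112  0.048     ] tool [0.02934247 0.00016586 0.02001432]
(275, 250) [ 0.44856427 -0.29236847  0.048     ] tool [-0.00017394 -0.02915507  0.02005124]
(378, 250) [ 0.43261062 -0.23641619  0.048     ] tool [-0.00013615  0.02902719  0.02004368]
```

View pics/w2z.png

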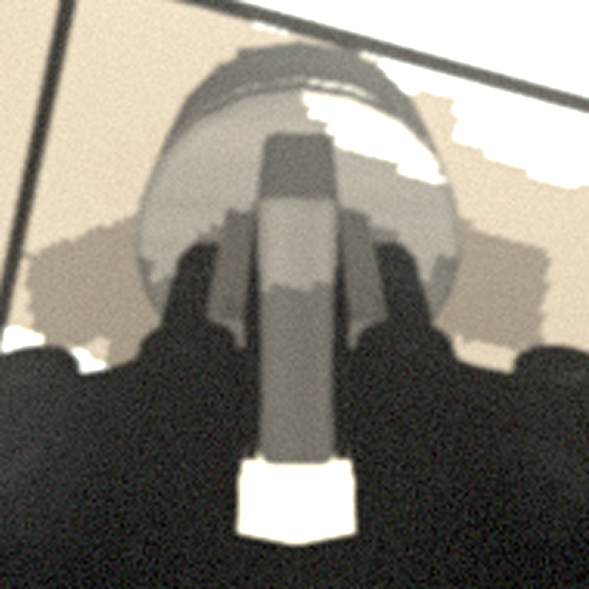

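```bash
python3 - <<'E'
from h import *
go((.525,.03,.195),-2.865)
E
```

```text
shift cm [-16.21  26.   -12.68] turn 0.001 a0 -2.864 pos [ 0.4404 -0.2644  0.068 ] tilt [-1.1e-03 -1.0e-04 -1.0e+00] j [-0.15 -0.14 -0.42 -0.   -1.3  -1.15] t 2.3
```

step_arm(moves=[[0, [0, 0, -2], 0], [0, [0, 0, -5], 0], [0, [0, 0, -8.5], 0], [0, [-1, 2, -11.5], 0], [0, [-3.5, 6, -12.7], 0], [0, [-6.5, 10, -12.7], 0], [0, [-9.5, 14, -12.7], 0], [0, [-12.5, 18, -12.7], 0], [0, [-15, 22.5, -12.7], 0], [0, [-16.2, 26, -12.7], 0]])

```text
t: 3.3
position: [0.525, 0.0328, 0.1941]
ee_rot: [-0.139, 0.99, 0.0, -0.0]
contact_force: [0.2, 0.3, -2.6]
finger_gap: 0.0111
```

step_arm(moves=[[0, [0, 0, 0], 0], [0, [0, 0, 0], 0], [0, [0, 0, 0], 0], [0, [0, 0, 0], 0], [0, [0, 0, 0], 0], [0, [0, 0, 0], 0], [0, [0, 0, 0], 0], [0, [0, 0, 0], 0], [0, [0, 0, 0], 0], [0, [0, 0, 0], 0]])

```text
t: 4.3
position: [0.525, 0.0328, 0.1941]
ee_rot: [-0.139, 0.99, 0.0, -0.0]
contact_force: [0.3, -0.8, -3.1]
finger_gap: 0.0106
```

```bash
python3 - <<'E'
from h import *
import json
s=r.observe();im=r.snapshot("wrist");cv2.imwrite("pics/w3.png",im[:,:,::-1])
json.dump({k:np.array(s[k]).tolist() for k in("position","ee_rot")},open("w3.json","w"))
print(s["position"],s["t"],np.round(s["contact_force"],2),np.round(s["ft_torque"],2))
E
```

```text
[0.52496531 0.0328074  0.19412828] 4.3 [ 0.34 -0.82 -3.06] [-0.02  0.06 -0.01]
```

View pics/w3.png

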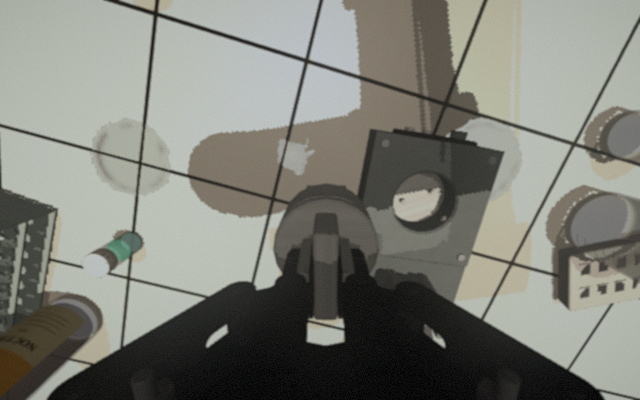

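The held jar is at the centre. The mill pocket is at (423,200), clear of the jar, and the pins show inside it. Zooming in.

```bash
python3 - <<'E'
from h import *
a=cv2.imread("pics/w3.png")[160:245,375:470]
cv2.imwrite("pics/w3z.png",cv2.convertScaleAbs(cv2.resize(a,None,fx=6.5,fy=6.5,interpolation=cv2.INTER_CUBIC),alpha=1.4))
E
```

```text
(no output)
```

View pics/w3z.png

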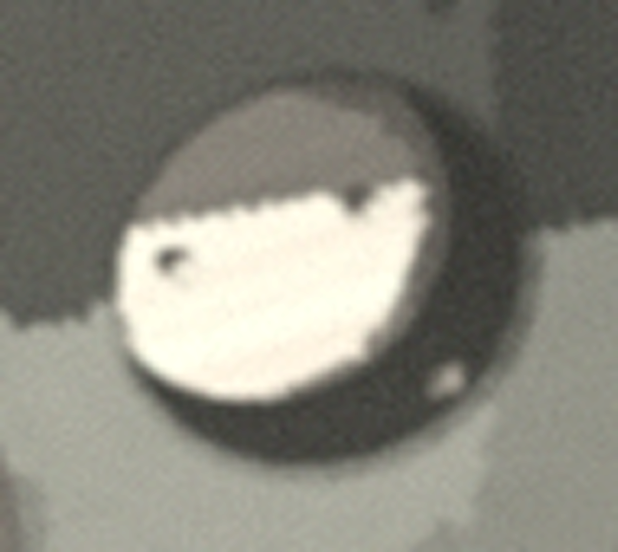

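```bash
python3 - <<'E'
from h import *
import json
from scipy.optimize import least_squares
s=json.load(open("w3.json"));W=cam("wrist",s);C=cam("top");D=cam("side")
f=lambda p:(375+p[0]/6.5,160+p[1]/6.5)
pts=[(117,280),(135,210),(180,150),(250,95),(330,72),(400,80),(470,120),(515,180),(528,250),(515,320),(480,380),(430,425),(370,455),(300,463),(230,445),(170,405),(130,350)]
P=np.array([onz(W,f(p),.044)[:2] for p in pts])
q=least_squares(lambda x:np.hypot(P[:,0]-x[0],P[:,1]-x[1])-x[2],[.5,.13,.03],loss="soft_l1",f_scale=.001)
print("rim",q.x,np.round(q.fun*1e3,1))
c=np.array([*q.x[:2],.044]);uv=proj(W,c)
for n,e in (("top",ray(C,(270+224/4.4,130+317/4.4))),("side",ray(D,(260+203/3.3,140+237/3.3)))): print(n,tri([ray(W,uv),e]))
a=onz(W,f((172,258)),.017);b=onz(W,f((357,200)),.017);d=b-a
print("pins",a,b,"mid",(a+b)/2,"sep",np.linalg.norm(d[:2]),"ang",np.arctan2(d[1],d[0]))
Rm=R.from_quat(s["ee_rot"]).as_matrix();print("tool ang",np.arctan2(Rm[1,0],Rm[0,0]))
E
```

```text
rim [0.50912777 0.13141166 0.03139924] [ 0.5  0.2 -0.6 -0.1  0.3  0.1 -0.2 -0.  -0.2 -0.1  0.1  0.1  0.4  0.1
 -0.5 -0.5  0.2]
top (array([0.506659  , 0.13076172, 0.04498899]), [np.float64(0.002230582067977801), np.float64(0.002230582067977688)])
side (array([0.51169095, 0.1327681 , 0.04086182]), [np.float64(0.0019108946480273481), np.float64(0.0019108946480275125)])
pins [0.51886989 0.11725257 0.017     ] [0.50083631 0.14348943 0.017     ] mid [0.5098531 0.130371  0.017    ] sep 0.03183681601066797 ang 2.1729734432496404
tool ang -2.8633365351249154
```

```bash
python3 - <<'E'
from h import *
go((.5095,.1315,.125),-2.539)
E
```

```text
shift cm [-1.22  9.91  6.92] turn -0.324 a0 -2.863 pos [0.525  0.0328 0.1942] tilt [ 3.e-04  5.e-04 -1.e+00] j [ 0.44 -0.16 -0.2  -0.   -1.53 -1.74] t 4.35
```

step_arm(moves=[[0, [-0.4, 3.5, 0], -0.1], [0, [-0.8, 7, 0], -0.2], [0, [-1.2, 9.9, 0.5], -0.324], [0, [-1.2, 9.9, 2], -0.324], [0, [-1.2, 9.9, 4], -0.324], [0, [-1.2, 9.9, 5.5], -0.324], [0, [-1.2, 9.9, 6.5], -0.324], [0, [-1.2, 9.9, 6.9], -0.324], [0, [-1.2, 9.9, 6.9], -0.324], [0, [-1.2, 9.9, 6.9], -0.324]])

```text
t: 5.35
position: [0.5098, 0.1313, 0.1261]
ee_rot: [-0.296, 0.955, 0.0, 0.0]
contact_force: [-0.3, -0.4, -3.2]
finger_gap: 0.0105
```

```bash
python3 - <<'E'
from h import *
s=r.observe();im=r.snapshot("wrist");cv2.imwrite("pics/w4.png",im[:,:,::-1])
im=r.snapshot("side");cv2.imwrite("pics/s4z.png",cv2.resize(im[130:260,270:420,::-1],None,fx=4,fy=4))
print(s["position"],s["t"],s["finger_gap"],np.round(s["contact_force"],2),np.round(s["ft_torque"],2))
go((.5095,.1315,.110),-2.539)
E
```

```text
[0.50975356 0.13128232 0.12610385] 5.35 0.01048780752907301 [-0.26 -0.36 -3.18] [-0.01 -0.07 -0.04]
shift cm [0.02 0.02 1.62] turn -0.0 a0 -2.539 pos [0.5097 0.1314 0.1262] tilt [-1.3e-03  4.0e-04 -1.0e+00] j [ 0.63 -0.14 -0.31 -0.   -1.4  -1.6 ] t 5.45
```

View pics/w4.png

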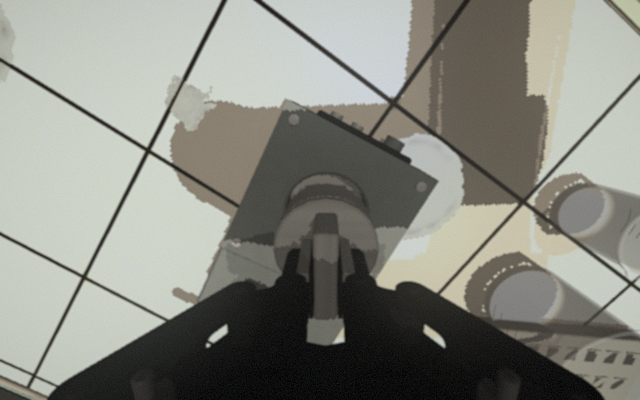

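View pics/s4z.png

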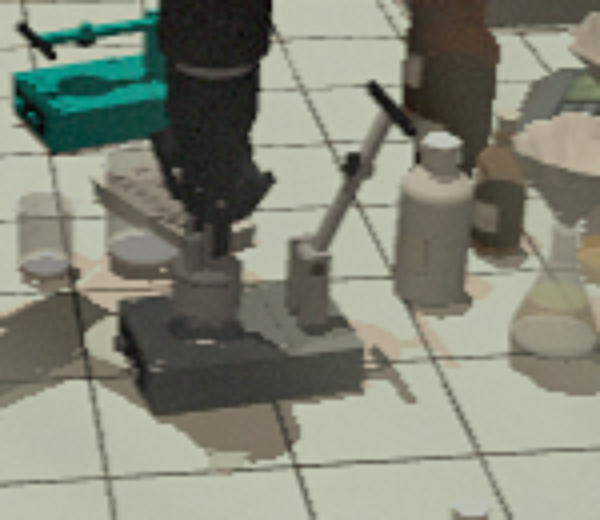

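The jar hangs directly over the pocket, and the clamp stands clear behind. Descending slowly.

step_arm(moves=[[0, [0, 0, 0.3], 0], [0, [0, 0, 0.6], 0], [0, [0, 0, 0.9], 0], [0, [0, 0, 1.2], 0], [0, [0, 0, 1.4], 0], [0, [0, 0, 1.6], 0], [0, [0, 0, 1.8], 0], [0, [0, 0, 1.9], 0], [0, [0, 0, 2.0], 0], [0, [0, 0, 2.0], 0]])

```text
t: 6.45
position: [0.5097, 0.1315, 0.1061]
ee_rot: [-0.297, 0.955, 0.0, 0.001]
contact_force: [-0.7, -0.3, -2.8]
finger_gap: 0.0106
```

step_arm(moves=[[0, [0, 0, 0.1], 0], [0, [0, 0, 0.2], 0], [0, [0, 0, 0.3], 0], [0, [0, 0, 0.4], 0], [0, [0, 0, 0.5], 0], [0, [0, 0, 0.6], 0], [0, [0, 0, 0.6], 0], [0, [0, 0, 0.6], 0], [0, [0, 0, 0.6], 0], [0, [0, 0, 0.6], 0]])

```text
t: 7.45
position: [0.5098, 0.1315, 0.1]
ee_rot: [-0.297, 0.955, 0.0, 0.001]
contact_force: [1.7, 0.1, -2.9]
finger_gap: 0.0107
```

step_arm(moves=[[0, [0, 0, 0.1], 0], [0, [0, 0, 0.2], 0], [0, [0, 0, 0.3], 0], [0, [0, 0, 0.4], 0], [0, [0, 0, 0.5], 0], [0, [0, 0, 0.6], 0], [0, [0, 0, 0.6], 0], [0, [0, 0, 0.6], 0], [0, [0, 0, 0.6], 0], [0, [0, 0, 0.6], 0]])

```text
t: 8.45
position: [0.5098, 0.1315, 0.094]
ee_rot: [-0.297, 0.955, 0.0, 0.001]
contact_force: [2.0, -0.1, -2.5]
finger_gap: 0.011
```

```bash
python3 - <<'E'
from h import *
s=r.observe()
print(s["position"],s["t"],s["finger_gap"],np.round(s["contact_force"],2),np.round(s["ft_torque"],2))
E
```

```text
[0.50976123 0.1314873  0.09399727] 8.45 0.010976868594978114 [ 2.04 -0.09 -2.47] [ 0.01 -0.66 -0.03]
```

step_arm(moves=[[0, [0, 0, 0.05], 0], [0, [0, 0, 0.1], 0], [0, [0, 0, 0.15], 0], [0, [0, 0, 0.2], 0], [0, [0, 0, 0.25], 0], [0, [0, 0, 0.3], 0], [0, [0, 0, 0.35], 0], [0, [0, 0, 0.4], 0], [0, [0, 0, 0.4], 0], [0, [0, 0, 0.4], 0]])

```text
t: 9.45
position: [0.5097, 0.1314, 0.0895]
ee_rot: [-0.296, 0.955, 0.0, 0.0]
contact_force: [2.2, -0.7, -0.5]
finger_gap: 0.0108
```

step_arm(moves=[[0, [0, 0, 0.05], 0], [0, [0, 0, 0.1], 0], [0, [0, 0, 0.15], 0], [0, [0, 0, 0.2], 0], [0, [0, 0, 0.25], 0], [0, [0, 0, 0.3], 0], [0, [0, 0, 0.3], 0], [0, [0, 0, 0.3], 0], [0, [0, 0, 0.3], 0], [0, [0, 0, 0.3], 0]])

```text
t: 10.45
position: [0.5096, 0.1314, 0.0863]
ee_rot: [-0.296, 0.955, 0.0, 0.0]
contact_force: [2.8, 0.7, -0.7]
finger_gap: 0.0109
```

```bash
python3 - <<'E'
from h import *
s=r.observe()
print(s["position"],s["t"],s["finger_gap"],np.round(s["contact_force"],2),np.round(s["ft_torque"],2))
im=r.snapshot("wrist");cv2.imwrite("pics/w5.png",im[:,:,::-1])
W=cam("wrist",s);Rm=R.from_quat(s["ee_rot"]).as_matrix()
E
```

```text
[0.50961225 0.1314165  0.0862747 ] 10.45 0.010916520920623844 [ 2.78  0.69 -0.7 ] [ 0.13 -0.61 -0.01]
```

View pics/w5.png

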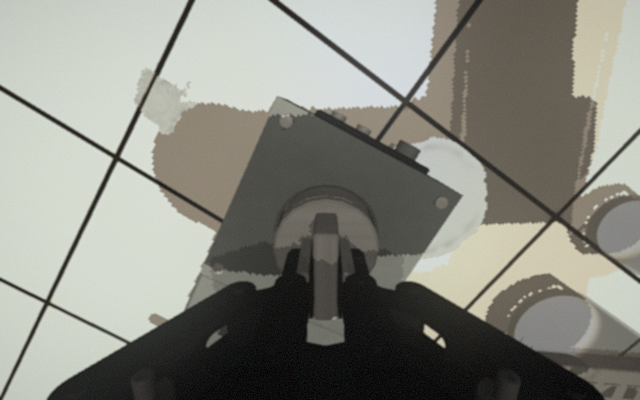

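step_arm(moves=[[0, [0, 0, 0.05], 0], [0, [0, 0, 0.1], 0], [0, [0, 0, 0.15], 0], [0, [0, 0, 0.2], 0], [0, [0, 0, 0.25], 0], [0, [0, 0, 0.3], 0], [0, [0, 0, 0.35], 0], [0, [0, 0, 0.35], 0], [0, [0, 0, 0.35], 0], [0, [0, 0, 0.35], 0]])

```text
t: 11.5
position: [0.5095, 0.1314, 0.0825]
ee_rot: [-0.296, 0.955, 0.0, 0.0]
contact_force: [1.7, 0.5, 0.0]
finger_gap: 0.0107
```

step_arm(moves=[[0, [0, 0, 0.03], 0], [0, [0, 0, 0.06], 0], [0, [0, 0, 0.09], 0], [0, [0, 0, 0.12], 0], [0, [0, 0, 0.12], 0], [0, [0, 0, 0.12], 0], [0, [0, 0, 0.12], 0], [0, [0, 0, 0.12], 0], [0, [0, 0, 0.12], 0], [0, [0, 0, 0.12], 0]])

```text
t: 12.5
position: [0.5096, 0.1315, 0.0821]
ee_rot: [-0.296, 0.955, 0.0, 0.0]
contact_force: [-1.1, 0.1, 6.1]
finger_gap: 0.0108
```

```bash
python3 - <<'E'
from h import *
s=r.observe()
print(s["position"],s["t"],s["finger_gap"],np.round(s["contact_force"],2),np.round(s["ft_torque"],2))
E
```

```text
[0.50962382 0.13147216 0.08207113] 12.5 0.010782958552343508 [-1.1   0.13  6.06] [ 0.15  0.41 -0.  ]
```

step_arm(moves=[[0, [0, 0, 0.05], 0], [0, [0, 0, 0.1], 0], [0, [0, 0, 0.14], 0], [0, [0, 0, 0.14], 0], [0, [0, 0, 0.14], 0], [0, [0, 0, 0.14], 0], [0, [0, 0, 0.14], 0], [0, [0, 0, 0.14], 0], [0, [0, 0, 0.14], 0], [0, [0, 0, 0.14], 0]])

```text
t: 13.5
position: [0.5097, 0.1316, 0.0821]
ee_rot: [-0.297, 0.955, 0.0, 0.001]
contact_force: [-2.9, -0.4, 9.7]
finger_gap: 0.0108
```

```bash
python3 - <<'E'
from h import *
s=r.observe()
print(s["position"],s["t"],s["finger_gap"],np.round(s["contact_force"],2),np.round(s["ft_torque"],2))
E
```

```text
[0.50968689 0.1315579  0.08205423] 13.5 0.010842410694039802 [-2.89 -0.39  9.68] [ 0.13  1.32 -0.02]
```

step_arm(moves=[[0, [0, 0, 0.1], 0], [0, [0, 0, 0.2], 0], [0, [0, 0, 0.3], 0], [0, [0, 0, 0.3], 0], [0, [0, 0, 0.3], 0], [0, [0, 0, 0.3], 0], [0, [0, 0, 0.3], 0], [0, [0, 0, 0.3], 0], [0, [0, 0, 0.3], 0], [0, [0, 0, 0.3], 0]])

```text
t: 14.5
position: [0.5098, 0.1315, 0.082]
ee_rot: [-0.297, 0.955, 0.0, 0.001]
contact_force: [-9.5, 0.1, 18.9]
finger_gap: 0.0108
```

```bash
python3 - <<'E'
from h import *
s=r.observe()
print(s["position"],s["t"],s["finger_gap"],np.round(s["contact_force"],2),np.round(s["ft_torque"],2))
E
```

```text
[0.50976706 0.13153869 0.08199756] 14.5 0.010836005039659617 [-9.5   0.13 18.86] [ 0.03  3.26 -0.03]
```

step_arm(moves=[[0, [0, 0, 0], 0], [0, [0, 0, -0.01], 0], [0.45, [0, 0, -0.01], 0], [0.45, [0, 0, -0.01], 0], [0.45, [0, 0, -0.01], 0], [0.45, [0, 0, -0.01], 0], [0.45, [0, 0, -2], 0], [0.45, [0, 0, -5], 0], [0.45, [0, 0, -9], 0], [0.45, [0, 0, -12], 0]])

```text
t: 15.5
position: [0.5098, 0.1314, 0.2044]
ee_rot: [-0.297, 0.955, 0.0, 0.002]
contact_force: [0.2, 0.6, -0.5]
finger_gap: 0.0386
```

```bash
python3 - <<'E'
from h import *
import json
s=r.observe();im=r.snapshot("wrist");cv2.imwrite("pics/w6.png",im[:,:,::-1])
json.dump({k:np.array(s[k]).tolist() for k in("position","ee_rot")},open("w6.json","w"))
im=r.snapshot("side");cv2.imwrite("pics/s6.png",im[:,:,::-1]);cv2.imwrite("pics/s6z.png",cv2.resize(im[130:260,270:420,::-1],None,fx=4,fy=4))
print(s["position"],s["t"],s["finger_gap"],np.round(s["contact_force"],2))
E
```

```text
[0.50980331 0.13135817 0.20438272] 15.5 0.03862932614674596 [ 0.21  0.56 -0.54]
```

View pics/w6.png

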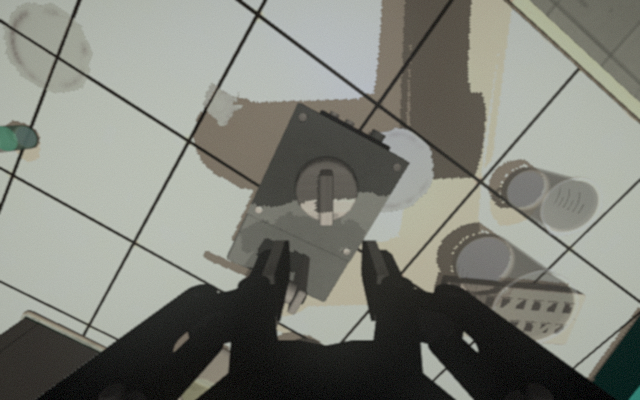

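View pics/s6z.png

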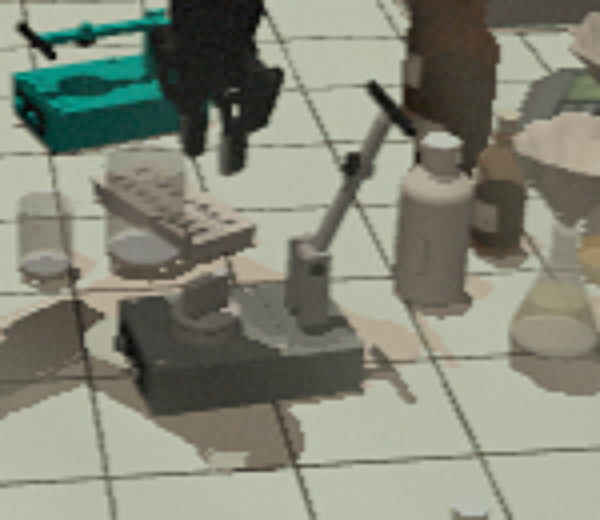

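The jar sits upright in the pocket with its lid rim about 18 mm above the station, so it looks home. Next I measure the mill's yaw from its four bolts, and the clamp handle and the bottle near it.

```bash
python3 - <<'E'
from h import *
import json
s=json.load(open("w6.json"));W=cam("wrist",s);C=cam("top");D=cam("side")
B=[onz(W,p,.044)[:2] for p in [(303,118),(398,167),(258,211),(346,251)]]
for i,j in [(2,0),(3,1)]:
    d=B[i]-B[j];print("x'",np.arctan2(d[1],d[0]),np.linalg.norm(d))
for i,j in [(0,1),(2,3)]:
    d=B[j]-B[i];print("y'",np.arctan2(d[1],d[0])-np.pi/2,np.linalg.norm(d))
# jar bar height check: ends of bar top
for p in [(326,172),(326,224)]: print("bar end",onz(W,p,.092))
zt=lambda p:(270+p[0]/4.4,130+p[1]/4.4)
zs=lambda p:(270+p[0]/4,130+p[1]/4)
def two(n,a,b):
    x,e=tri([ray(C,zt(a)),ray(D,zs(b))]);print(n,np.round(x,4),np.round(e,4))
two("bottle cap",(85,25),(440,140))
two("handle R",(262,74),(410,130));two("handle L",(142,88),(371,87));two("mid",(204,80),(390,108))
two("hinge",(213,195),(305,248))
psi=.13;ex=np.array([np.cos(psi),np.sin(psi),0]);ey=np.array([-ex[1],ex[0],0])
pk=np.array([.5095,.1315,0]);hg=pk+.09*ex+[0,0,.1]
for n,cm,p in (("top",C,zt((204,80))),("side",D,zs((390,108)))):
    best=min((np.linalg.norm(proj(cm,hg+.147*(-np.cos(f)*ex+np.array([0,0,np.sin(f)])))-p),f) for f in np.arange(1.6,2.15,.01));print(n,best)
f=2.0
hd=hg+.147*(-np.cos(f)*ex+np.array([0,0,np.sin(f)]));g=hd-.028*ey;print("handle",hd,"grip pt",g)
go(g+[0,0,.065],psi-np.pi/2)
E
```

```text
x' 0.11967773765159452 0.10622146852399827
x' 0.10833455186209183 0.1057421125241359
y' 0.13794148205024803 0.10544809003765188
y' 0.1428138150597702 0.10425897948613387
bar end [0.48835871 0.11651606 0.092     ]
bar end [0.52696924 0.14315361 0.092     ]
bottle cap [0.7373 0.2493 0.154 ] [0.0024 0.0024]
handle R [0.6673 0.1012 0.2335] [0.0021 0.0021]
handle L [0.6568 0.1976 0.2302] [0.0026 0.0026]
mid [0.6621 0.1479 0.2326] [0.0018 0.0018]
hinge [0.5977 0.1406 0.1095] [0.0001 0.0001]
top (np.float64(0.8685288872355422), np.float64(2.0000000000000004))
side (np.float64(0.12659544207848156), np.float64(2.0400000000000005))
handle [0.65939797 0.15109726 0.23366672] grip pt [0.66302772 0.12333353 0.23366672]
shift cm [-12.1   -9.33  -8.97] turn -1.098 a0 -2.539 pos [0.5114 0.1319 0.2075] tilt [-0.0104 -0.0023 -0.9999] j [ 0.64 -0.16 -0.18  0.   -1.54 -1.6 ] t 15.6
```

step_arm(moves=[[0.75, [0, 0, -3], -0.12], [0.75, [0, 0, -6], -0.25], [0.75, [0, 0, -9], -0.38], [0.75, [-2, -1.5, -9], -0.51], [0.75, [-4, -3, -9], -0.64], [0.75, [-6.5, -5, -9], -0.77], [0.75, [-9, -7, -9], -0.9], [0.75, [-11, -8.5, -9], -1.03], [0.75, [-12.1, -9.3, -9], -1.1], [0.75, [-12.1, -9.3, -9], -1.1]])

```text
t: 16.6
position: [0.6639, 0.1234, 0.296]
ee_rot: [0.752, -0.659, 0.002, -0.003]
contact_force: [-0.2, 0.3, -0.1]
finger_gap: 0.064
```

```bash
python3 - <<'E'
from h import *
import json
s=r.observe();im=r.snapshot("wrist");cv2.imwrite("pics/w7.png",im[:,:,::-1])
json.dump({k:np.array(s[k]).tolist() for k in("position","ee_rot")},open("w7.json","w"))
print(s["position"],s["t"],s["finger_gap"],np.round(s["contact_force"],2))
go((.664,.122,.2275),.125-np.pi/2)
E
```

```text
[0.6638744  0.12336429 0.29604604] 16.6 0.06404100186694442 [-0.19  0.33 -0.08]
shift cm [ 0.17 -0.01  6.95] turn 0.005 a0 -1.441 pos [0.6631 0.1235 0.297 ] tilt [-0.0021 -0.0076 -1.    ] j [ 0.48  0.25  0.41  0.   -1.72 -0.35] t 16.65
```

View pics/w7.png

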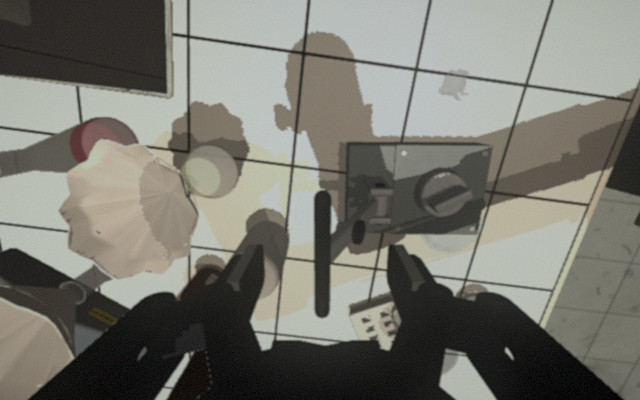

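The handle bar runs from (322,193) to (321,316), centred between the open jaws and parallel to tool x. A quick check with two-view height, then I descend.

```bash
python3 - <<'E'
from h import *
import json
s=json.load(open("w7.json"));W=cam("wrist",s);D=cam("side")
Rm=R.from_quat(s["ee_rot"]).as_matrix()
for p in [(322,193),(321,250),(321,316)]:
    q=onz(W,p,.2325);print(q,"tool",np.round(Rm.T@(q-s["position"]),4))
print(tri([ray(W,(322,193)),ray(D,(270+410/4,130+130/4))]))
print(tri([ray(W,(321,316)),ray(D,(270+371/4,130+87/4))]))
E
```

```text
[0.66876536 0.10235007 0.2325    ] tool [ 0.0216 -0.0017  0.0635]
[0.663951   0.14518346 0.2325    ] tool [-0.0215 -0.0025  0.0636]
[0.656665   0.20186087 0.2325    ] tool [-0.0786 -0.0028  0.0637]
(array([0.66915318, 0.10184649, 0.23385078]), [np.float64(0.0003833822834260877), np.float64(0.0003833822834260227)])
(array([0.65841762, 0.20233127, 0.23002475]), [np.float64(0.0022222166773082147), np.float64(0.0022222166773080763)])
```

step_arm(moves=[[0.75, [0, -0.2, 1.5], 0], [0.75, [0, -0.2, 3], 0], [0.75, [0, -0.2, 4.5], 0], [0.75, [0, -0.2, 6], 0], [0.75, [0, -0.2, 6.9], 0], [0.75, [0, -0.2, 6.9], 0], [0, [0, -0.2, 6.9], 0], [0, [0, -0.2, 6.9], 0], [0, [0, -0.2, 6.9], 0], [0, [0, -0.2, 6.9], 0]])

```text
t: 17.65
position: [0.666, 0.124, 0.2289]
ee_rot: [0.752, -0.66, 0.002, -0.004]
contact_force: [1.0, 0.3, 1.2]
finger_gap: 0.01
```

```bash
python3 - <<'E'
from h import *
s=r.observe();im=r.snapshot("wrist");cv2.imwrite("pics/w8.png",im[:,:,::-1])
print(s["position"],s["t"],s["finger_gap"],np.round(s["contact_force"],2))
go((.664,.122,.2275),.125-np.pi/2)
ph0=2.02
for p in np.arange(2.0,.02,-.1): print(round(p,2),"y %.2f z %.2f"%(14.7*(np.cos(p)-np.cos(ph0)),-14.7*(np.sin(p)-np.sin(ph0))))
E
```

```text
[0.66602867 0.12402877 0.2288944 ] 17.65 0.010005467913592705 [1.01 0.33 1.21]
shift cm [0.18 0.23 0.13] turn 0.005 a0 -1.441 pos [0.666  0.1241 0.2289] tilt [-0.0023 -0.0093 -1.    ] j [ 0.48  0.24  0.27  0.   -1.6  -0.35] t 17.7
2.0 y 0.27 z -0.13
1.9 y 1.63 z -0.67
1.8 y 3.04 z -1.07
1.7 y 4.49 z -1.34
1.6 y 5.95 z -1.45
1.5 y 7.42 z -1.42
1.4 y 8.88 z -1.24
1.3 y 10.32 z -0.92
1.2 y 11.71 z -0.46
1.1 y 13.05 z 0.14
1.0 y 14.33 z 0.87
0.9 y 15.52 z 1.73
0.8 y 16.63 z 2.70
0.7 y 17.63 z 3.77
0.6 y 18.52 z 4.94
0.5 y 19.28 z 6.19
0.4 y 19.92 z 7.52
0.3 y 20.43 z 8.90
0.2 y 20.79 z 10.32
0.1 y 21.01 z 11.77
```

View pics/w8.png

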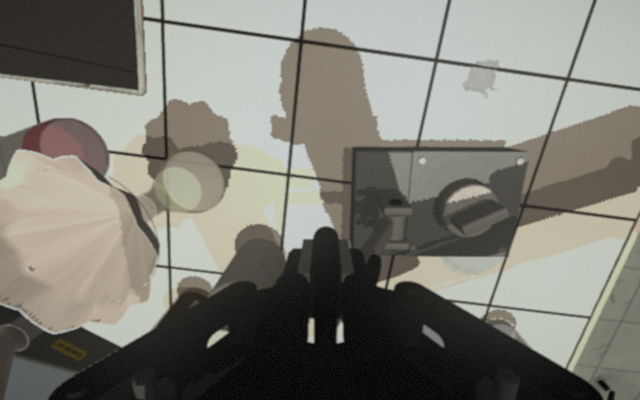

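step_arm(moves=[[0, [0, 0.9, -0.4], 0], [0, [0, 1.6, -0.68], 0], [0, [0, 2.3, -0.9], 0], [0, [0, 3.0, -1.1], 0], [0, [0, 3.8, -1.27], 0], [0, [0, 4.5, -1.38], 0], [0, [0, 5.2, -1.46], 0], [0, [0, 5.9, -1.5], 0], [0, [0, 6.7, -1.51], 0], [0, [0, 7.4, -1.5], 0]])

```text
t: 18.7
position: [0.5924, 0.1147, 0.2452]
ee_rot: [0.752, -0.66, 0.003, -0.006]
contact_force: [3.9, 2.9, 5.7]
finger_gap: 0.0099
```

```bash
cat >> h.py <<'E'
def arc(phis):
    s=r.observe();Rm=R.from_quat(s["ee_rot"]).as_matrix();p=s["position"]
    psi=.125;ex=np.array([np.cos(psi),np.sin(psi),0]);ey=np.array([-ex[1],ex[0],0]);hg=np.array([.5095,.1315,.1])+.09*ex
    v=p+[0,0,.005]-hg;x=v@ex;z=v[2];print("phi meas",np.arctan2(z,-x),"r",np.hypot(x,z),"y'",v@ey,"F",np.round(s["contact_force"],1),"M",np.round(s["ft_torque"],2),"gap",s["finger_gap"],"t",s["t"],np.round(p,4),"tilt",np.round(Rm[2],3))
    for f in phis:
        g=hg+.147*(-np.cos(f)*ex+np.array([0,0,np.sin(f)]))-.028*ey-[0,0,.005]
        print(round(f,2),np.round(Rm.T@(g-p)*100,2))
E
python3 - <<'E'
from h import *
arc(np.arange(1.4,.3,-.1))
E
```

```text
phi meas 1.5052862351036047 r 0.15051132571557593 y' -0.027009345871581845 F [3.9 2.9 5.7] M [ 1.18 -1.67 -0.06] gap 0.00985434476812269 t 18.7 [0.5924 0.1147 0.2452] tilt [-0.003 -0.013 -1.   ]
1.4 [0.09 1.52 0.51]
1.3 [0.09 2.96 0.82]
1.2 [0.08 4.36 1.26]
1.1 [0.07 5.71 1.84]
1.0 [0.07 6.99 2.56]
0.9 [0.07 8.2  3.4 ]
0.8 [0.06 9.31 4.35]
0.7 [ 0.06 10.33  5.42]
0.6 [ 0.06 11.23  6.57]
0.5 [ 0.06 12.02  7.82]
0.4 [ 0.06 12.67  9.13]
```

step_arm(moves=[[0, [0, 1.5, 0.2], 0], [0, [0, 2.9, 0.5], 0], [0, [0, 4.3, 0.95], 0], [0, [0, 5.7, 1.5], 0], [0, [0, 7.0, 2.25], 0], [0, [0, 8.2, 3.1], 0], [0, [0, 9.3, 4.05], 0], [0, [0, 10.3, 5.1], 0], [0, [0, 11.2, 6.3], 0], [0, [0, 11.2, 6.3], 0]])

```text
t: 19.7
position: [0.4793, 0.0999, 0.179]
ee_rot: [0.752, -0.659, 0.001, -0.004]
contact_force: [-5.3, 2.2, 1.6]
finger_gap: 0.0097
```

```bash
python3 - <<'E'
from h import *
arc(np.arange(.5,0,-.05))
im=r.snapshot("side");cv2.imwrite("pics/s9z.png",cv2.resize(im[130:260,270:420,::-1],None,fx=4,fy=4))
E
```

```text
phi meas 0.5959004862105668 r 0.1497346247420815 y' -0.02754266939436737 F [-5.3  2.2  1.6] M [ 0.77  1.55 -0.08] gap 0.009714375903722035 t 19.7 [0.4793 0.0999 0.179 ] tilt [-0.003 -0.008 -1.   ]
0.5 [0.05 0.52 1.35]
0.45 [0.05 0.86 2.  ]
0.4 [0.05 1.17 2.67]
0.35 [0.05 1.44 3.35]
0.3 [0.05 1.68 4.05]
0.25 [0.05 1.89 4.75]
0.2 [0.05 2.06 5.47]
0.15 [0.05 2.19 6.19]
0.1 [0.05 2.29 6.92]
0.05 [0.06 2.35 7.65]
```

View pics/s9z.png

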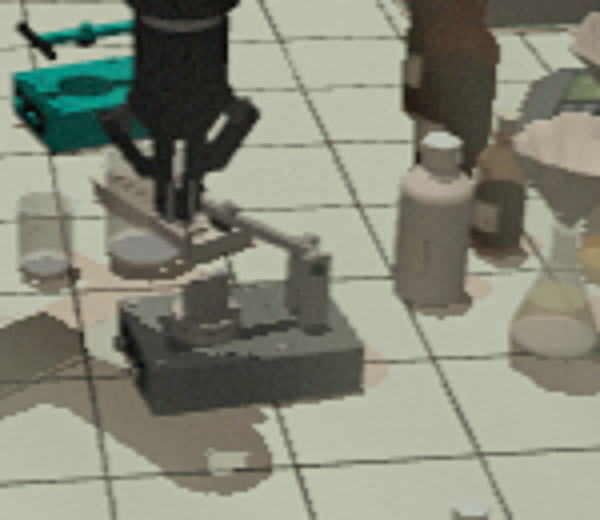

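step_arm(moves=[[0, [0, 0.3, 0.5], 0], [0, [0, 0.7, 1.2], 0], [0, [0, 1.0, 1.8], 0], [0, [0, 1.3, 2.4], 0], [0, [0, 1.6, 3.1], 0], [0, [0, 1.85, 3.8], 0], [0, [0, 2.05, 4.5], 0], [0, [0, 2.2, 5.2], 0], [0, [0, 2.35, 5.8], 0], [0, [0, 2.35, 5.8], 0]])

```text
t: 20.75
position: [0.4582, 0.0974, 0.121]
ee_rot: [0.752, -0.659, 0.003, -0.006]
contact_force: [14.1, 2.0, -3.0]
finger_gap: 0.0094
```

```bash
python3 - <<'E'
from h import *
arc(np.arange(.2,-.05,-.02))
E
```

```text
phi meas 0.1772811538033302 r 0.14750172697665243 y' -0.027453711228942666 F [14.1  2.  -3. ] M [ 0.72 -4.53 -0.08] gap 0.009353011679109671 t 20.75 [0.4582 0.0974 0.121 ] tilt [-0.003 -0.012 -1.   ]
0.2 [ 0.05 -0.12 -0.32]
0.18 [ 0.05 -0.06 -0.03]
0.16 [ 0.06 -0.    0.26]
0.14 [0.06 0.04 0.55]
0.12 [0.06 0.09 0.84]
0.1 [0.06 0.12 1.13]
0.08 [0.06 0.15 1.42]
0.06 [0.06 0.18 1.72]
0.04 [0.06 0.19 2.01]
0.02 [0.06 0.21 2.3 ]
0.0 [0.06 0.21 2.6 ]
-0.02 [0.06 0.21 2.89]
-0.04 [0.06 0.21 3.19]
```

step_arm(moves=[[0, [0, -0.05, 0.2], 0], [0, [0, -0.05, 0.4], 0], [0, [0, 0, 0.6], 0], [0, [0, 0, 0.8], 0], [0, [0, 0.05, 1.0], 0], [0, [0, 0.05, 1.2], 0], [0, [0, 0.05, 1.3], 0], [0, [0, 0.05, 1.4], 0], [0, [0, 0.05, 1.5], 0], [0, [0, 0.05, 1.5], 0]])

```text
t: 21.75
position: [0.4575, 0.0973, 0.1072]
ee_rot: [0.752, -0.659, 0.003, -0.005]
contact_force: [-7.0, 1.5, 10.7]
finger_gap: 0.0097
```

step_arm(moves=[[0, [0, 0, 0.05], 0], [0, [0, 0, 0.1], 0], [0, [0, 0, 0.15], 0], [0, [0, 0, 0.2], 0], [0, [0, 0, 0.25], 0], [0, [0, 0, 0.3], 0], [0, [0, 0, 0.3], 0], [0, [0, 0, 0.3], 0], [0, [0, 0, 0.3], 0], [0, [0, 0, 0.3], 0]])

```text
t: 22.75
position: [0.4576, 0.0973, 0.1071]
ee_rot: [0.752, -0.659, 0.003, -0.006]
contact_force: [-11.0, 1.6, 18.5]
finger_gap: 0.0096
```

```bash
python3 - <<'E'
from h import *
arc([.027])
im=r.snapshot("side");cv2.imwrite("pics/s10z.png",cv2.resize(im[130:260,270:420,::-1],None,fx=4,fy=4))
E
```

```text
phi meas 0.082667621342526 r 0.1462954059680793 y' -0.02746939698694353 F [-11.    1.6  18.5] M [ 0.68  4.03 -0.02] gap 0.009605389730050956 t 22.75 [0.4576 0.0973 0.1071] tilt [-0.003 -0.012 -1.   ]
0.03 [0.05 0.13 0.81]
```

View pics/s10z.png

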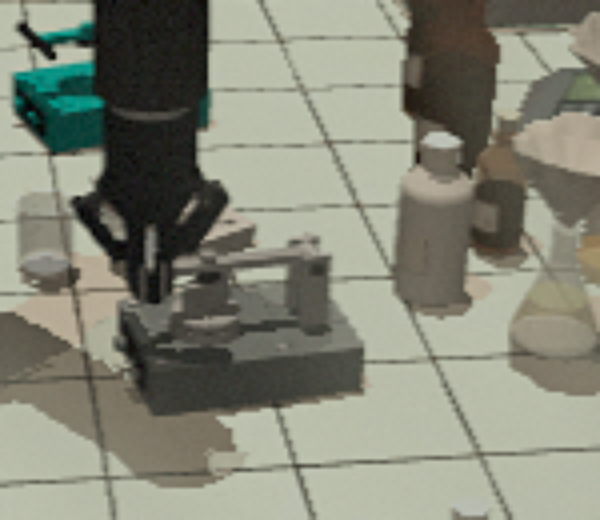

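Contact came at TCP z 0.107. I'd expected about 0.10 to 0.102, so I won't push further. I'll let go and measure the clamp angle and the jar height.

step_arm(moves=[[0, [0, 0, -0.05], 0], [0, [0, 0, -0.05], 0], [0.5, [0, 0, -0.05], 0], [0.5, [0, 0, -0.05], 0], [0.5, [0, 0, -0.05], 0], [0.5, [0, 0, -0.05], 0], [0.5, [0, 0, -3], 0], [0.5, [0, 0, -6.5], 0], [0.5, [0, 0, -10], 0], [0.5, [0, 0, -10], 0]])

```text
t: 23.8
position: [0.4582, 0.0972, 0.2127]
ee_rot: [0.752, -0.659, 0.005, -0.009]
contact_force: [0.9, 0.9, 1.0]
finger_gap: 0.0429
```

```bash
python3 - <<'E'
from h import *
import json
s=r.observe();im=r.snapshot("wrist");cv2.imwrite("pics/w11.png",im[:,:,::-1])
json.dump({k:np.array(s[k]).tolist() for k in("position","ee_rot")},open("w11.json","w"))
im=r.snapshot("side");cv2.imwrite("pics/s11z.png",cv2.resize(im[170:250,285:385,::-1],None,fx=7,fy=7,interpolation=cv2.INTER_CUBIC))
print(s["position"],s["t"],s["contact_force"])
D=cam("side")
psi=.125;ex=np.array([np.cos(psi),np.sin(psi),0]);ey=np.array([-ex[1],ex[0],0]);hg=np.array([.5095,.1315,.1])+.09*ex
for th in (0,.035,.07):
    f=th+.027;m=hg+.147*(-np.cos(f)*ex+np.array([0,0,np.sin(f)]))
    print(th,[np.round((proj(D,m+k*ey)-[285,170])*7) for k in(-.051,0,.051)])
print([np.round((proj(D,np.array([.5095,.1315,z]))-[285,170])*7) for z in (.092,.098,.044)])
E
```

```text
[0.45823899 0.09718369 0.21271368] 23.8 [0.86414204 0.86043784 0.97056963]
0 [array([162., 245.]), array([136., 193.]), array([111., 145.])]
0.035 [array([163., 235.]), array([136., 184.]), array([111., 135.])]
0.07 [array([164., 225.]), array([137., 174.]), array([112., 126.])]
[array([251., 203.]), array([251., 192.]), array([248., 289.])]
```

View pics/w11.png

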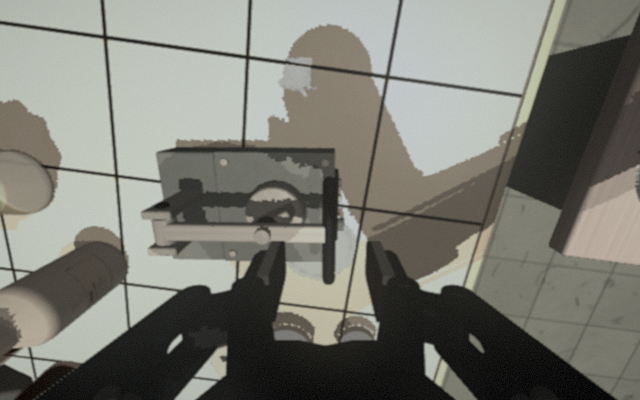

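View pics/s11z.png

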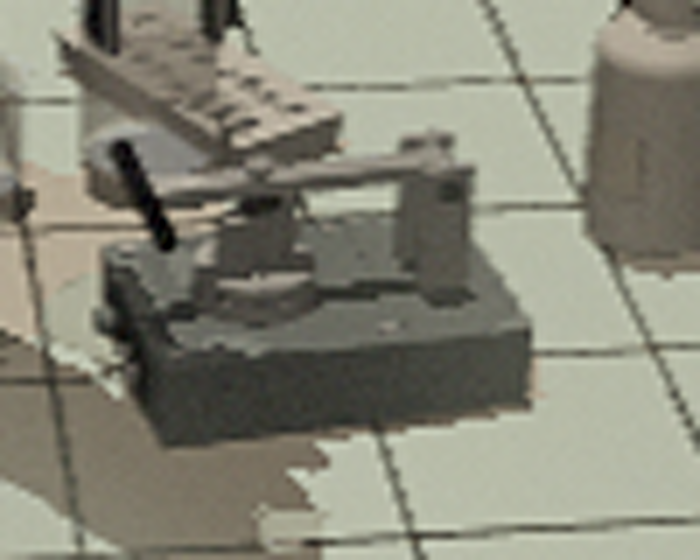

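```bash
python3 - <<'E'
from h import *
import json
s=json.load(open("w11.json"));W=cam("wrist",s);D=cam("side")
z=lambda p:(285+p[0]/7,170+p[1]/7)
a=cv2.imread("pics/w11.png")[140:290,140:360];cv2.imwrite("pics/w11z.png",cv2.convertScaleAbs(cv2.resize(a,None,fx=3.5,fy=3.5,interpolation=cv2.INTER_CUBIC),alpha=1.6))
for n,w,d in (("R",(331,174),(167,243)),("L",(328,279),(120,148))): print(n,tri([ray(W,w),ray(D,z(d))]))
psi=.125;ex=np.array([np.cos(psi),np.sin(psi),0]);hg=np.array([.5095,.1315,.1])+.09*ex;ey=np.array([-ex[1],ex[0],0])
print("hinge proj",(proj(D,hg)-[285,170])*7,"mill corner proj",[(proj(D,np.array([.5095,.1315,0])+x*ex+y*ey+[0,0,.044])-[285,170])*7 for x,y in((-.074,-.062),(.124,-.062),(-.074,.062))])
for th in(0,.035,.07):
    f=th+.027;m=hg+.147*(-np.cos(f)*ex+np.array([0,0,np.sin(f)]));print(th,[proj(W,m+k*ey) for k in(-.051,.051)])
E
```

```text
R (array([0.45987913, 0.07107916, 0.1065921 ]), [np.float64(0.0013534408724361264), np.float64(0.001353440872436343)])
L (array([0.44909   , 0.16924895, 0.10543236]), [np.float64(0.0014157200931087482), np.float64(0.0014157200931087857)])
hinge proj [429.28971097 169.05979619] mill corner proj [array([130.5190203 , 372.13869768]), array([530.67761984, 323.82866851]), array([ 71.37225914, 244.78722348])]
0 [array([329.63029354, 176.11862755]), array([328.40885307, 283.16969643])]
0.035 [array([329.3117064 , 177.45773915]), array([328.10339773, 286.32323627])]
0.07 [array([328.75469481, 178.84770752]), array([327.58716366, 289.58383373])]
```

View pics/w11z.png

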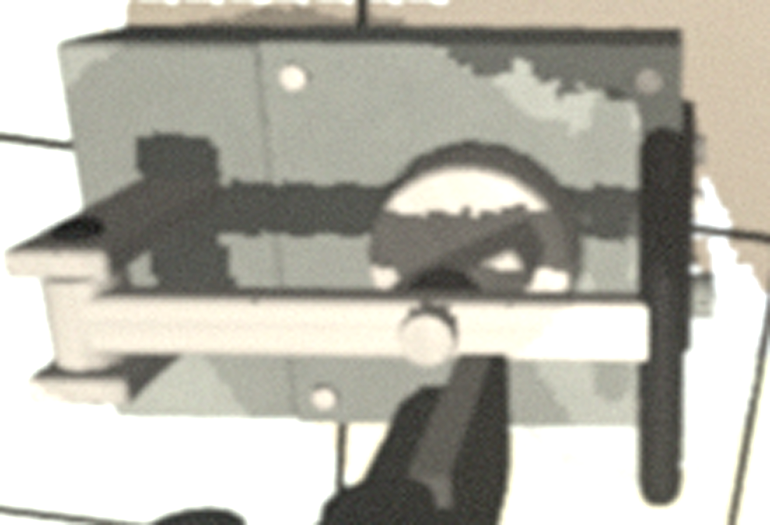

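Both views put the handle at about 0.104 to 0.106 m, so the clamp angle is roughly 0 to 0.015. That means it's closed and the jar isn't proud. For a direct check, I'll shut the fingers and touch the handle lightly from above: contact should come at TCP z ≈ 0.124.

step_arm(moves=[[0, [0, 0, 0], 0], [0, [0, 0, 0], 0], [0, [0, 0, 0], 0], [0, [0, 0, 2], 0], [0, [0, 0, 4], 0], [0, [0, 0, 6], 0], [0, [0, 0, 7.5], 0], [0, [0, 0, 8], 0], [0, [0, 0, 8], 0], [0, [0, 0, 8], 0]])

```text
t: 24.9
position: [0.4581, 0.0976, 0.1286]
ee_rot: [0.752, -0.659, 0.004, -0.007]
contact_force: [1.2, 0.4, 0.6]
finger_gap: 0.0001
```

step_arm(moves=[[0, [0, 0, 0.1], 0], [0, [0, 0, 0.2], 0], [0, [0, 0, 0.3], 0], [0, [0, 0, 0.4], 0], [0, [0, 0, 0.5], 0], [0, [0, 0, 0.6], 0], [0, [0, 0, 0.6], 0], [0, [0, 0, 0.6], 0], [0, [0, 0, 0.6], 0], [0, [0, 0, 0.6], 0]])

```text
t: 25.9
position: [0.4583, 0.0977, 0.124]
ee_rot: [0.752, -0.659, 0.004, -0.007]
contact_force: [-4.3, -0.2, 6.6]
finger_gap: 0.0001
```

step_arm(moves=[[0, [0, 0, 0.05], 0], [0, [0, 0, 0.1], 0], [0, [0, 0, 0.1], 0], [0, [0, 0, 0.1], 0], [0, [0, 0, 0.1], 0], [0, [0, 0, 0.1], 0], [0, [0, 0, 0.1], 0], [0, [0, 0, 0.1], 0], [0, [0, 0, 0.1], 0], [0, [0, 0, 0.1], 0]])

```text
t: 26.9
position: [0.4585, 0.0977, 0.124]
ee_rot: [0.752, -0.659, 0.004, -0.008]
contact_force: [-3.3, -0.1, 7.0]
finger_gap: 0.0002
```

step_arm(moves=[[0, [0, 0, -0.5], 0], [0, [0, 0, -2], 0], [0, [0, 0, -5], 0], [0, [0, 0, -8], 0], [0, [0, 0, -11], 0], [0, [2, 0, -13], 0], [0, [5, 0, -14], 0], [0, [8, 0, -14], 0], [0, [10, 0, -14], 0], [0, [10, 0, -14], 0]])

```text
t: 27.9
position: [0.4696, -0.0041, 0.2647]
ee_rot: [0.751, -0.66, 0.005, -0.008]
contact_force: [-0.6, 0.5, 0.2]
finger_gap: -0.0005
```

```bash
python3 - <<'E'
from h import *
s=r.observe();im=r.snapshot("wrist");cv2.imwrite("pics/w12.png",im[:,:,::-1])
im=r.snapshot("side");cv2.imwrite("pics/s12.png",im[:,:,::-1]);cv2.imwrite("pics/s12z.png",cv2.resize(im[170:250,285:385,::-1],None,fx=7,fy=7,interpolation=cv2.INTER_CUBIC))
print(s["position"],s["t"],s["contact_force"],s["joint_vel"])
E
```

```text
[ 0.46956846 -0.00411779  0.26467703] 27.9 [-0.62880938  0.45986355  0.24333353] [ 0.04424653 -0.00288789 -0.00884431 -0.01025493  0.004758   -0.04233015]
```

View pics/s12z.png

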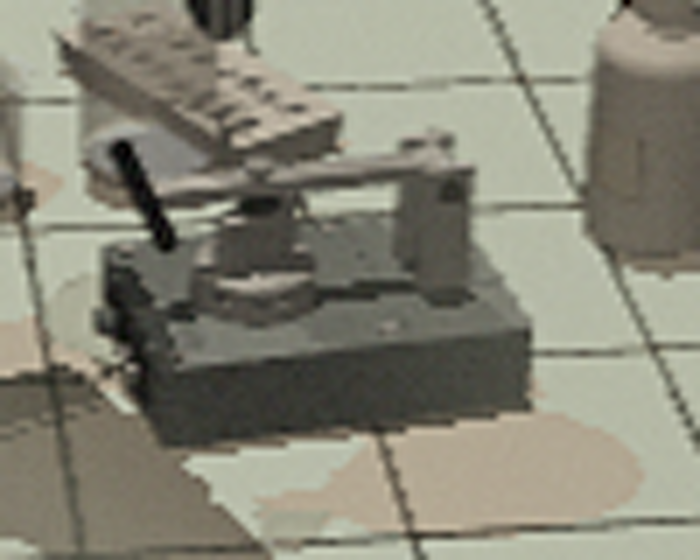

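View pics/s12.png

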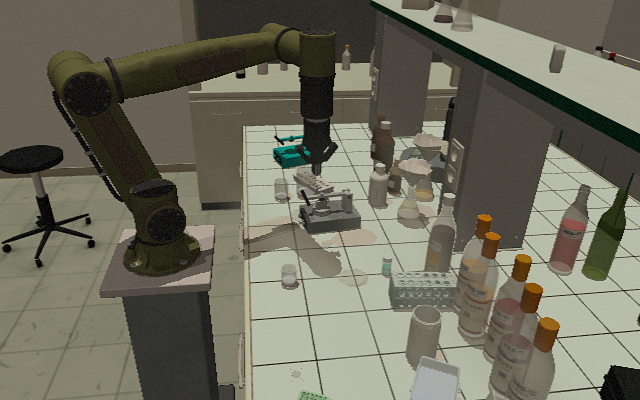

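The clamp lies level with its foot on the grip bar at zoomed (262,200), and the handle is at (144,195). The low beaker (289,275) and the vial (387,265) stand where they were, and the robot is clear of everything. Handing in.

```bash
python3 - <<'E'
from bench import r
print(r.close_job())
E
```

```text
the job is handed in; nothing more can be done
None
```

The jar is fully home in the mill pocket and the clamp is closed on its grip bar. I handed the job in at about 28 s of the 72 s, with the robot clear of everything.

- **Seating the jar:** I read the drive pins' angle from the wrist camera and turned the jar to match before lowering it. It dropped straight over the pins, so I did not need to turn it under pressure in the pocket.
- **Feeling it home:** The jar came down 14 mm below its bench height difference, as it should. A gentle press of up to about 22 N, including the jar's weight, did not move it further.
- **Closing the clamp:** I gripped the handle, swung it down and let go. While I was gripping it, the clamp stopped about 5 mm higher than I expected, with about 18 N on the handle. That is roughly 30 N at the foot, more than I meant to apply.
- **Checking the clamp:** Two camera views then put the handle 104 to 106 mm above the bench, where 104 mm is closed. A light touch with shut fingers met the handle top at 110 mm and it did not give at about 7 N. I take the early stop to be the handle sitting off-centre in the pads.
- **Other objects:** In the last side view the low beaker and the vial stood where they had been. I saw nothing disturbed around the other beaker or the look-alike, but I did not measure their positions.

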